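# Set the laser head height with a feeler gauge

### The job

Set the focus height of the laser engraver's head with the 6 mm feeler gauge: slide its blade flat on the plywood under the nozzle, then turn the knob on top of the head until the blade is lightly nipped and just drags when you pull it, and let go of it so; never clamp it hard. Leave the knob at that setting, draw the gauge out from under the nozzle against the drag and let it lie flat on the plywood in front of the head, without disturbing the offcut and weights there.

Things in the scene. Friction and masses are not known exactly. Their poses are not given: they have to be found in the camera images.
- gauge: the feeler gauge, 70 g: a 6 mm thick, 20 mm wide bare aluminium blade running along its +x, with a black upright grip at its other end (36 long, 14 wide across y, 34 high). Origin: centre of the grip's underside, level with the blade's underside. Held and pulled by the grip, a rightly nipped blade resists with about 1 to 4 N, a loose one with under 0.5 N
- gauge_tip (a point): middle of the blade's free end, at its underside, 118 mm ahead (+x) of the gauge's origin; axes as the gauge's
- spot (a point): fixed point on top of the plywood sheet (27 mm over the bench) straight under the nozzle (16 mm across). x points level from the open front of the machine in under the head (the gauge goes in along it), y to the left, z up. The sheet reaches 175 mm to -x and 150 mm to each side; frame rails round it are 60 mm high. Module and nozzle reach 22 mm to -x of the nozzle axis
- knob_mid (a point): fixed point on the axis of the height knob, at its half height, 163 mm above and 30 mm behind (+x) the spot; axes as spot's
- knob: round ribbed aluminium knob, upright, 32 mm across, 30 mm high, free all round, on a plate 6 mm below it; the highest thing of the head. It turns about z, stays at its height, takes 0.06 Nm and stays where left. Anticlockwise seen from above lowers the head 12 mm per turn; it starts near its upper end, with about 4 rad to go down. Origin: centre of its underside
- carriage: black lead-nut carriage behind the laser module, moved up and down by the knob; it carries clamp, module and nozzle. Origin: its centre. The module's height in its clamp is not known: the nozzle's flat end is 68 mm below this origin, give or take 2 mm. The module is sprung: once on the blade it yields upward and nips with 5 N per mm of further lowering; each N of nip gives roughly 0.6 N of pull
- offcut: plywood offcut, 60 x 45 x 12 mm, lying on the sheet beside the gauge's way in; bystander. Origin: centre of its underside
- weight0: small steel hold-down weight, 28 mm across, 34 mm high, on the sheet behind the head, right; bystander. Origin: centre of its underside
- weight1: the same steel weight behind the head, left; bystander
There are look-alikes about, which are no part of the job. What is meant by the gauge is not blue or orange, and is the larger of those in its own colour.

How it is judged (in metres and radians):
On the way, in this order (a step that is already met when the one before it is completed fails the run):
1. the blade lies under the nozzle, flat on the plywood, and the nozzle does not yet touch it (x of gauge_tip in the frame of spot between 0.008 and 0.045 m and y of gauge_tip in the frame of spot between -0.008 and 0.008 m and z of gauge_tip in the frame of spot below 0.003 m and contact force between carriage and gauge below 0.3 N), for 0.2 s.
2. the nozzle nips the blade with 0.8 to 8 N, with the fingers off knob and gauge (contact force between carriage and gauge between 0.8 and 8 N and contact force between the fingers and knob below 0.1 N and contact force between the fingers and gauge below 0.1 N), for 0.3 s.
3. the fingers draw the blade out while the nozzle still nips its end with 0.5 to 8 N (contact force between carriage and gauge between 0.5 and 8 N and x of gauge_tip in the frame of spot below 0.004 m and contact force between the fingers and gauge above 0.5 N), for 0.02 s.
At the end, for the whole second after the job is handed in: the gauge lies flat and still on the plywood, its blade at least 12 mm clear in front of the nozzle axis, and the head has been left lowered at the setting height (carriage 70 to 76.5 mm above the plywood) (x of gauge_tip in the frame of spot below -0.012 m and horizontal distance between gauge and spot below 0.22 m and z of gauge in the frame of spot between -0.003 and 0.003 m and angle between gauge's own z axis and vertical below 0.1 rad and linear speed of gauge below 0.02 m/s and z of carriage in the frame of spot between 0.07 and 0.0765 m); the robot touches nothing.
It fails at once if the blade is clamped or rammed: over 15 N between the head and the gauge (contact force between carriage and gauge above 15 N).
It fails at once if the offcut is pushed over 20 mm (distance of offcut from where it was at the start of the episode above 0.02 m).
It fails at once if the right weight is pushed over 20 mm (distance of weight0 from where it was at the start of the episode above 0.02 m).
It fails at once if the left weight is pushed over 20 mm (distance of weight1 from where it was at the start of the episode above 0.02 m).
It also fails if it takes over 72 s, if anything falls off the work surface, if the arm or the gripper's body presses on something with over 40 N, if the wrist force passes 120 N, or if a joint passes its speed limit or range.

### The arm

A 7-joint arm with a two-finger parallel gripper is mounted at the origin on the work surface. World frame = base frame: x ahead of the robot, y to its left, z up, the work surface at z = 0. Lengths are in mm, angles in rad, forces in N, time in s.
With the tool pointing down it reaches from about 400 to 875 mm from the base axis. Payload 4.4 kg.
Tool frame: the origin (TCP) lies midway between the tips of the shut fingers; the grasp point (between the pads) lies 19 mm behind it; z points along the fingers, y is the line along which they close (so a half turn about z gives the same grasp; the last joint's range is limited). The gripper opens to 85 mm and grips with 20 to 120 N. Pads are 22 mm wide; open, the fingers measure 114 mm over their backs; the gripper's body (76 mm by 85 mm) begins 54 mm behind the grasp point. The pads swing forward as they close: fully open they stand 13 mm farther back than shut.
Start: joints at [-1.334, 0.628, 0.038, 1.517, -0.027, 0.996, -0.02], TCP at [193.801, 620.451, 205.713] pointing down, gripper open.
Joint ranges: [-3.06, 3.06], [-0.37, 2.12], [-1.25, 1.32], [0.18, 2.47], [-1.1, 4.24], [0.23, 1.98], [-2.94, 2.94]. Speed limits (rad/s): [2.57, 2.57, 3.14, 3.14, 3.14, 3.14, 3.14].

### API

Orientations are given as [roll, pitch, yaw] about the fixed x, y, z axes, in that order (R = Rz(yaw) Ry(pitch) Rx(roll)).
In Python, from cell import read_state, get_image, finish_job gives the robot as it stands.
- The arm moves only by the tool send_rows, never from a script. Its argument "series" is a list of rows, each an object of numbers: "ax", "ay", "az": the turn, a rotation vector about the tool's x, y, z in rad; "dx", "dy", "dz": the shift along the tool's x, y, z in cm; "hand": the closure, from 0 (fully open) to 1 (shut). In form: [{"ax": .., "ay": .., "az": .., "dx": .., "dy": .., "dz": .., "hand": ..}, ...]. A call has 1 to 10 rows; each row is the pose to reach, as a shift and turn from the pose commanded when the call began, along the tool's axes at that moment; what a row does not reach only later rows make up. A row lasts 1/10 s, in which the tool goes at most 50 mm and 8.59 degrees, less where a joint would pass 70% of its speed; a pose out of reach is approached as far as the arm can. A call with a gripper value outside its range is refused whole. The fingers move at their own pace and stop on an object; the grip force is fixed at half the most. Time passes only in rows, so rows that repeat a pose let the fingers close. It gives the time, the measured TCP pose, the force, the opening and the grip force at its end, in the units of the state.
- read_state(): the state, without advancing time (a new reading comes with each control period).
- get_image(name): name is "scene" or "top" or "wrist"; returns a dict with "pixels" (384x512x3 uint8, red, green, blue), "mtx" (3x3 intrinsics, pixels), "R" (3x3) and "t" (3): a world point X has camera coordinates R X + t. Camera axes: x right, y down, z forward; pixel columns grow to the right and rows downward; lengths in mm; the calibration is good to about 2 mm. A picture is of the moment at which its call begins. There is no depth.
- finish_job(): hands the job in; it is judged then, once.
The state is a dict: "clock": time; "qpos": joint angles; "qd": joint speeds; "tau": joint torques, N m; "eef_pos": TCP position; "tool_rot": TCP orientation; "force": force on the tool from outside, world axes, zero at the start; "torque": the same for the moment, N m; "width": finger opening in mm; "gripper_force": force on a finger pad.
Only numpy, scipy, OpenCV 4.12 (cv2) and the standard library are available. Lean on these libraries where they do the work, as an engineer would, in place of code of your own. Each camera call takes 0.05 s, during which the arm holds its last target. There are 200 camera calls.

## Working session

There is one attempt and no reset: what is moved stays moved. The work goes in short steps, Python scripts to look and compute and a tool call to move; the robot and the scene stay as the last step left them, time stands still between calls to the robot, and variables do not carry over. Pictures are saved under pics/ and viewed, at most 10 in all, crops included, and the job is handed in when it is done.

Besides the shell and the picture viewer there is one more tool, called in YAML: its name, and indented under it one key for each argument. send_rows: Moves the arm, as the interface text tells. Its arguments: {"type":"object","properties":{"series":{"type":"array","items":{"type":"object","properties":{"ax":{"type":"number"},"ay":{"type":"number"},"az":{"type":"number"},"dx":{"type":"number"},"dy":{"type":"number"},"dz":{"type":"number"},"hand":{"type":"number"}}}}},"required":["series"]}

```bash
mkdir -p pics
cat > h.py <<'E'
import cv2,numpy as np,pickle
from cell import read_state,get_image
def snap(n,f):
    g=get_image(n); pickle.dump(g,open(f'pics/{f}.pkl','wb')); cv2.imwrite(f'pics/{f}.png',g['pixels'][:,:,::-1]); return g
def load(f): return pickle.load(open(f'pics/{f}.pkl','rb'))
def onz(g,uv,z):
    d=g['R'].T@np.linalg.solve(np.array(g['mtx']),[uv[0],uv[1],1.]); c=-g['R'].T@np.array(g['t']); return c+d*(z-c[2])/d[2]
def proj(g,X):
    p=np.array(g['mtx'])@(np.array(g['R'])@np.array(X,float)+np.array(g['t'])); return p[:2]/p[2]
def crop(f,x0,y0,x1,y1,s,o):
    im=cv2.imread(f'pics/{f}.png')[y0:y1,x0:x1]; cv2.imwrite(f'pics/{o}.png',cv2.resize(im,None,fx=s,fy=s,interpolation=cv2.INTER_CUBIC))
E
python3 - <<'E'
from h import *
a=snap('scene','s0');b=snap('top','t0')
for g in(a,b):
    for k in('R','t'): g[k]=np.array(g[k])
    print(np.round(-g['R'].T@g['t']),np.round(g['mtx']).tolist())
im=np.hstack([cv2.imread('pics/s0.png'),cv2.imread('pics/t0.png')]);
s=read_state();print(s)
E
```

```text
[1075.  408.  672.] [[401.0, 0.0, 253.0], [0.0, 401.0, 193.0], [0.0, 0.0, 1.0]]
[ 345.  -58. 1169.] [[402.0, 0.0, 255.0], [0.0, 402.0, 197.0], [0.0, 0.0, 1.0]]
{'clock': 0.1, 'qpos': array([-1.33380913,  0.62925859,  0.03842206,  1.51826278, -0.02700642,
        0.99630414, -0.01999853]), 'qd': array([-2.32206961e-05, -2.44581011e-03,  8.30405969e-04, -3.89766855e-03,
       -7.40681484e-04,  2.23547171e-03, -1.14768891e-04]), 'tau': array([ 3.02986329e-03, -5.64522350e+01,  1.23046875e+00, -1.93969023e+01,
        1.12983951e-02,  5.41067348e-03,  7.67793466e-06]), 'eef_pos': array([193.59434491, 619.86831922, 204.87912504]), 'tool_rot': array([-3.13987681e+00, -1.20485199e-06,  2.83882192e+00]), 'force': array([-0.71959557,  0.10006468,  0.58909607]), 'torque': array([-0.06125727,  0.03668699, -0.03422909]), 'gripper_force': 0.0, 'width': 85.57457395773716}
```

View pics/s0.png

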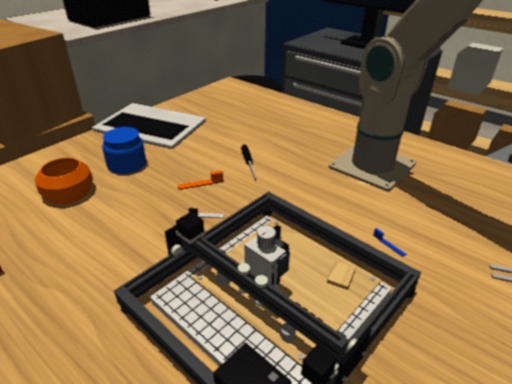

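View pics/t0.png

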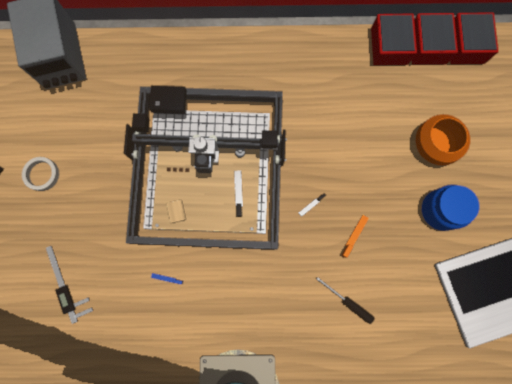

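Gauge candidates in the top view are white with a black grip at (239,192) on the sheet, a smaller white one at (312,205) on the bench, orange at (355,236) and blue at (167,279). The one at (239,192) is the larger of its own colour, so it fits. I'll confirm that in a crop.

Run:
```python
from h import *
crop('t0',125,82,335,252,3.8,'c0')
g=load('t0')
for u in [(239,170),(239,215),(325,195),(300,214)]: print(u,onz(g,u,33))
for u in [(200,140)]: print('knob',onz(g,u,205))
```

```text
(239, 170) [617.92792213  -9.11517775  33.        ]
(239, 215) [486.54797688  -8.43122463  33.        ]
(325, 195) [ 541.17223379 -255.29453261   33.        ]
(300, 214) [ 487.23780356 -181.99272518   33.        ]
knob [654.68804188  80.35463367 205.        ]
```

View pics/c0.png

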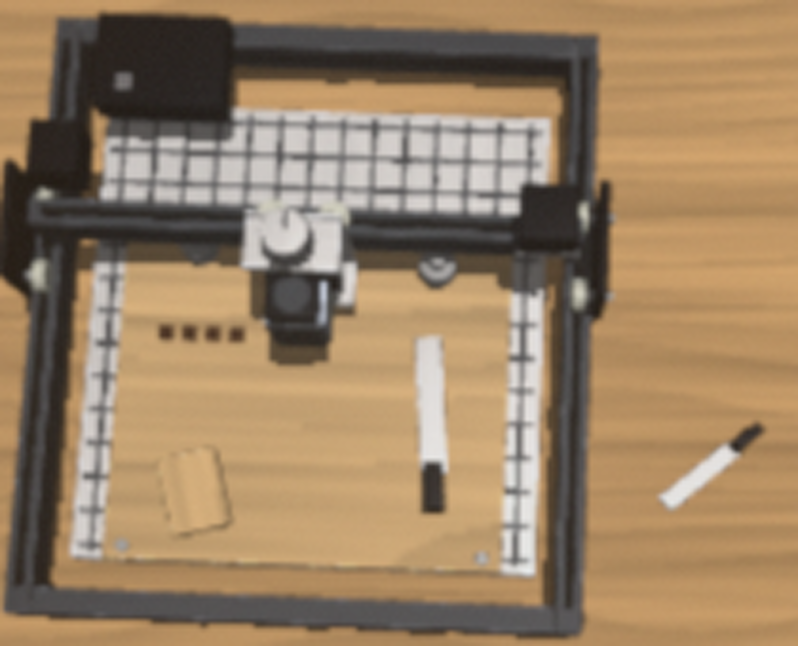

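The crop confirms the one on the sheet at crop (430,425) as the larger aluminium and black gauge: blade tip (428,338), grip (432,487). The knob is at (287,225), the offcut at (195,490) and the bench look-alike at (710,465).

Run:
```python
from h import *
g=load('t0')
def c(x,y,z): return onz(g,(125+x/3.8,82+y/3.8),z).round(1)
print('knob',c(287,222,205)); 
for n,x,y,z in [('frL',8,607,60),('frR',578,632,60),('fL',72,557,27),('fR',535,575,27),('tip',428,338,33),('bladeendmid',432,464,33),('gtopF',432,466,61),('gtopB',432,511,61),('off',195,490,39),('bracketL',245,262,169),('bracketR',345,270,169),('lt',105,245,27),('rt',545,290,27)]: print(n,c(x,y,z))
import cv2
s=load('s0')
crop('s0',190,180,430,360,3.3,'c1')
```

```text
knob [653.6  79.  205. ]
frL [413.  298.6  60. ]
frR [ 390.  -113.5   60. ]
fL [451.8 262.7  27. ]
fR [434.  -83.9  27. ]
tip [615.2  -5.1  33. ]
bladeendmid [517.9  -7.7  33. ]
gtopF [512.2  -8.9  61. ]
gtopB [479.   -8.8  61. ]
off [499.6 169.1  39. ]
bracketL [637.3 112.3 169. ]
bracketR [630.8  44.5 169. ]
lt [693.9 245.5  27. ]
rt [653.4 -95.2  27. ]
```

View pics/c1.png

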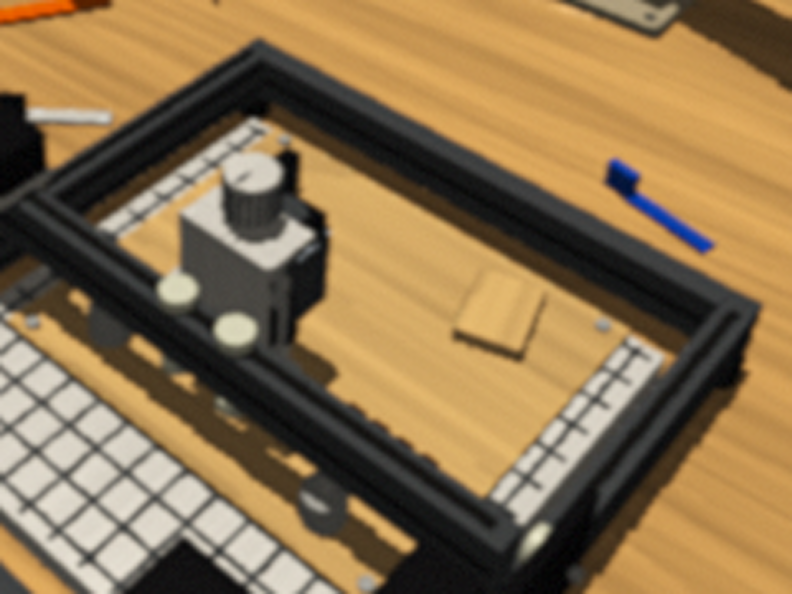

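```bash
cat >> h.py <<'E'
from scipy.spatial.transform import Rotation as Ro
def go(x,y,z,yaw):
    s=read_state(); R=Ro.from_euler('xyz',s['tool_rot']); T=Ro.from_euler('xyz',[np.pi,0,yaw])
    d=R.inv().apply(np.array([x,y,z])-s['eef_pos'])/10; a=(R.inv()*T).as_rotvec()
    print('clk',s['clock'],'pos',s['eef_pos'].round(1),'rot',s['tool_rot'].round(3),'q7',s['qpos'][6].round(2),'F',s['force'].round(2)); print('d',d.round(2),'a',a.round(3))
E
python3 - <<'E'
from h import *
print(onz(load('s0'),(266.4,231.5),205))
go(480,-8,230,3.165)
E
```

```text
[653.15022054  85.23264609 205.        ]
clk 0.1 pos [193.6 619.9 204.9] rot [-3.14  -0.     2.839] q7 -0.02 F [-0.72  0.1   0.59]
d [-46.06 -51.4   -2.42] a [-0.002 -0.    -0.326]
```

send_rows:
  series:
    - {"dx":-46,"dy":-51.4,"dz":-2.4,"az":-0.326,"hand":0}
    - {"dx":-46,"dy":-51.4,"dz":-2.4,"az":-0.326,"hand":0}
    - {"dx":-46,"dy":-51.4,"dz":-2.4,"az":-0.326,"hand":0}
    - {"dx":-46,"dy":-51.4,"dz":-2.4,"az":-0.326,"hand":0}
    - {"dx":-46,"dy":-51.4,"dz":-2.4,"az":-0.326,"hand":0}
    - {"dx":-46,"dy":-51.4,"dz":-2.4,"az":-0.326,"hand":0}
    - {"dx":-46,"dy":-51.4,"dz":-2.4,"az":-0.326,"hand":0}
    - {"dx":-46,"dy":-51.4,"dz":-2.4,"az":-0.326,"hand":0}
    - {"dx":-46,"dy":-51.4,"dz":-2.4,"az":-0.326,"hand":0}
    - {"dx":-46,"dy":-51.4,"dz":-2.4,"az":-0.326,"hand":0}

```text
invalid input at $.series[0]: expected keys ax, ay, az, dx, dy, dz, hand
```

```bash
python3 -c "
from h import *
go(480,-8,230,3.165)"
```

```text
clk 0.1 pos [193.6 619.9 204.9] rot [-3.14  -0.     2.839] q7 -0.02 F [-0.72  0.1   0.59]
d [-46.06 -51.4   -2.42] a [-0.002 -0.    -0.326]
```

send_rows:
  series:
    - {"dx":-46,"dy":-51.4,"dz":-2.4,"ax":0,"ay":0,"az":-0.326,"hand":0}
    - {"dx":-46,"dy":-51.4,"dz":-2.4,"ax":0,"ay":0,"az":-0.326,"hand":0}
    - {"dx":-46,"dy":-51.4,"dz":-2.4,"ax":0,"ay":0,"az":-0.326,"hand":0}
    - {"dx":-46,"dy":-51.4,"dz":-2.4,"ax":0,"ay":0,"az":-0.326,"hand":0}
    - {"dx":-46,"dy":-51.4,"dz":-2.4,"ax":0,"ay":0,"az":-0.326,"hand":0}
    - {"dx":-46,"dy":-51.4,"dz":-2.4,"ax":0,"ay":0,"az":-0.326,"hand":0}
    - {"dx":-46,"dy":-51.4,"dz":-2.4,"ax":0,"ay":0,"az":-0.326,"hand":0}
    - {"dx":-46,"dy":-51.4,"dz":-2.4,"ax":0,"ay":0,"az":-0.326,"hand":0}
    - {"dx":-46,"dy":-51.4,"dz":-2.4,"ax":0,"ay":0,"az":-0.326,"hand":0}
    - {"dx":-46,"dy":-51.4,"dz":-2.4,"ax":0,"ay":0,"az":-0.326,"hand":0}

```text
clock: 1.1
eef_pos: [401.2, 163.7, 223.2]
tool_rot: [3.142, -0.0, -3.118]
force: [1.6, 0.1, -0.1]
width: 85.4
gripper_force: 0.0
```

```bash
python3 -c "
from h import *
go(480,-8,230,3.165)"
```

```text
clk 1.1 pos [401.2 163.7 223.2] rot [ 3.142 -0.    -3.118] q7 1.15 F [ 1.62  0.08 -0.14]
d [ -7.48 -17.35  -0.69] a [ 0. -0. -0.]
```

send_rows:
  series:
    - {"dx":-7.5,"dy":-17.4,"dz":-0.7,"ax":0,"ay":0,"az":0,"hand":0}
    - {"dx":-7.5,"dy":-17.4,"dz":-0.7,"ax":0,"ay":0,"az":0,"hand":0}
    - {"dx":-7.5,"dy":-17.4,"dz":-0.7,"ax":0,"ay":0,"az":0,"hand":0}
    - {"dx":-7.5,"dy":-17.4,"dz":-0.7,"ax":0,"ay":0,"az":0,"hand":0}
    - {"dx":-7.5,"dy":-17.4,"dz":-0.7,"ax":0,"ay":0,"az":0,"hand":0}
    - {"dx":-7.5,"dy":-17.4,"dz":-0.7,"ax":0,"ay":0,"az":0,"hand":0}

```text
clock: 1.7
eef_pos: [479.6, -7.3, 229.7]
tool_rot: [3.141, -0.001, -3.121]
force: [-1.2, 0.0, -0.4]
width: 85.3
gripper_force: 0.0
```

```bash
python3 -c "
from h import *
g=snap('wrist','w0');print(-np.array(g['R']).T@np.array(g['t']))
crop('w0',0,0,512,384,1.5,'w0b')
go(496,-8,31,3.168)"
```

```text
[407.66687029  -9.83619707 396.36452053]
clk 1.75 pos [479.2  -5.9 229.7] rot [ 3.141e+00 -1.000e-03 -3.118e+00] q7 1.58 F [ 1.01  0.22 -0.39]
d [-1.7  -0.26 19.87] a [ 0.001 -0.001 -0.003]
```

View pics/w0b.png

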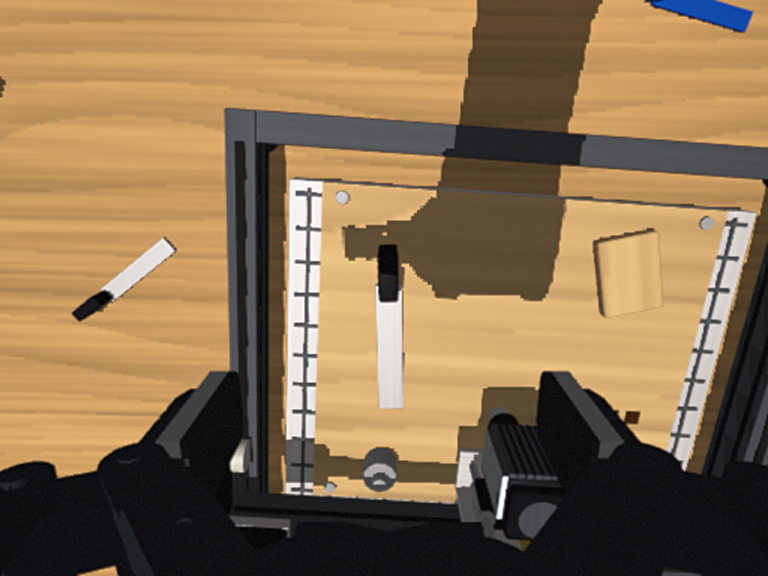

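The wrist view shows the gauge with blade tip at (391,408), blade-grip joint at (389,301) and grip back top at (388,244). The offcut is at (628,272), with the module at (515,460).

Run:
```python
from h import *
g=load('w0')
for n,x,y,z in [('tip',391,408,33),('joint',390,301,33),('gtop back',388,244,61),('offc R near',602,317,39),('offcR',594,237,39),('modL',485,425,33),('fl',752,210,27),('fr',290,180,27),('rtip',327,490,27)]: print(n,onz(g,(x/1.5,y/1.5),z).round(1))
```

```text
tip [616.5  -3.9  33. ]
joint [525.1  -6.7  33. ]
gtop back [475.4  -9.2  61. ]
offc R near [532.4 153.9  39. ]
offcR [471.4 139.5  39. ]
modL [630.5  73.7  33. ]
fl [451.1 257.8  27. ]
fr [436.7 -81.   27. ]
rtip [701.3 -57.7  27. ]
```

send_rows:
  series:
    - {"dx":-1.6,"dy":-0.26,"dz":5,"ax":0,"ay":0,"az":-0.006,"hand":0.4}
    - {"dx":-1.6,"dy":-0.26,"dz":10,"ax":0,"ay":0,"az":-0.006,"hand":0.4}
    - {"dx":-1.6,"dy":-0.26,"dz":14.5,"ax":0,"ay":0,"az":-0.006,"hand":0.4}
    - {"dx":-1.6,"dy":-0.26,"dz":17.5,"ax":0,"ay":0,"az":-0.006,"hand":0.4}
    - {"dx":-1.6,"dy":-0.26,"dz":19.7,"ax":0,"ay":0,"az":-0.006,"hand":0.4}
    - {"dx":-1.6,"dy":-0.26,"dz":19.7,"ax":0,"ay":0,"az":-0.006,"hand":0.4}
    - {"dx":-1.6,"dy":-0.26,"dz":19.7,"ax":0,"ay":0,"az":-0.006,"hand":1}
    - {"dx":-1.6,"dy":-0.26,"dz":19.7,"ax":0,"ay":0,"az":-0.006,"hand":1}
    - {"dx":-1.6,"dy":-0.26,"dz":19.7,"ax":0,"ay":0,"az":-0.006,"hand":1}
    - {"dx":-1.6,"dy":-0.26,"dz":19.7,"ax":0,"ay":0,"az":-0.006,"hand":1}

```text
clock: 2.75
eef_pos: [497.0, -8.3, 34.7]
tool_rot: [3.141, 0.003, -3.112]
force: [0.2, 0.3, 7.6]
width: 9.4
gripper_force: 58.7
```

```bash
python3 -c "
from h import *
go(490,82,37,3.0916)"
```

```text
clk 2.75 pos [497.   -8.3  34.7] rot [ 3.141e+00  3.000e-03 -3.112e+00] q7 1.62 F [0.16 0.3  7.56]
d [ 0.43  9.05 -0.23] a [0.001 0.003 0.08 ]
```

```bash
python3 -c "
from h import *
g=snap('wrist','w1');snap('top','t1');
a=cv2.imread('pics/w1.png');b=cv2.resize(cv2.imread('pics/t1.png')[130:245,180:280],(334,384),interpolation=2)
cv2.imwrite('pics/w1b.png',np.hstack([a[:, 60:480],b]))"
```

```text
(no output)
```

View pics/w1b.png

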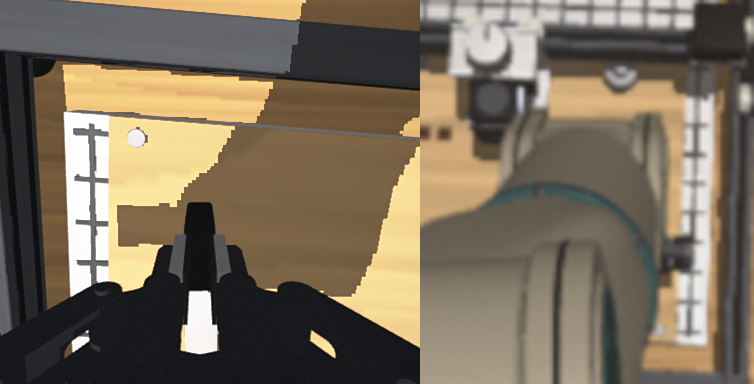

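The pads hold the black grip squarely at about (200,245). The blade points into the machine at (200,320).

```bash
python3 -c "
from h import *
go(474,89,39,3.0916)"
```

```text
clk 2.85 pos [497.   -8.3  34.7] rot [ 3.141e+00  3.000e-03 -3.112e+00] q7 1.62 F [0.02 0.48 7.21]
d [ 2.01  9.79 -0.43] a [0.001 0.003 0.08 ]
```

send_rows:
  series:
    - {"dx":0,"dy":0,"dz":-0.7,"ax":0,"ay":0,"az":0,"hand":1}
    - {"dx":0.7,"dy":3,"dz":-0.7,"ax":0,"ay":0,"az":0.03,"hand":1}
    - {"dx":1.4,"dy":6,"dz":-0.7,"ax":0,"ay":0,"az":0.06,"hand":1}
    - {"dx":2,"dy":9,"dz":-0.7,"ax":0,"ay":0,"az":0.08,"hand":1}
    - {"dx":2,"dy":9.8,"dz":-0.7,"ax":0,"ay":0,"az":0.08,"hand":1}
    - {"dx":2,"dy":9.8,"dz":-0.7,"ax":0,"ay":0,"az":0.08,"hand":1}
    - {"dx":2,"dy":9.8,"dz":-0.4,"ax":0,"ay":0,"az":0.08,"hand":1}
    - {"dx":2,"dy":9.8,"dz":-0.2,"ax":0,"ay":0,"az":0.08,"hand":1}
    - {"dx":2,"dy":9.8,"dz":-0.1,"ax":0,"ay":0,"az":0.08,"hand":1}
    - {"dx":2,"dy":9.8,"dz":-0.1,"ax":0,"ay":0,"az":0.08,"hand":1}

```text
clock: 3.85
eef_pos: [473.4, 86.9, 34.6]
tool_rot: [-3.141, 0.0, 3.088]
force: [-1.8, -0.8, 8.6]
width: 9.0
gripper_force: 64.3
```

```bash
python3 -c "
from h import *
go(474,89,35,3.0916);g=snap('scene','s1');snap('wrist','w2');t=snap('top','t2')
a=cv2.resize(cv2.imread('pics/s1.png')[205:310,220:360],(560,420),interpolation=2)
b=cv2.resize(cv2.imread('pics/t2.png')[120:225,175:235],(240,420),interpolation=2)
cv2.imwrite('pics/m1.png',np.hstack([a,b]))"
```

```text
clk 3.85 pos [473.4  86.9  34.6] rot [-3.141  0.     3.088] q7 1.42 F [-1.77 -0.78  8.59]
d [-0.05  0.21 -0.04] a [-0.001  0.    -0.003]
```

View pics/m1.png

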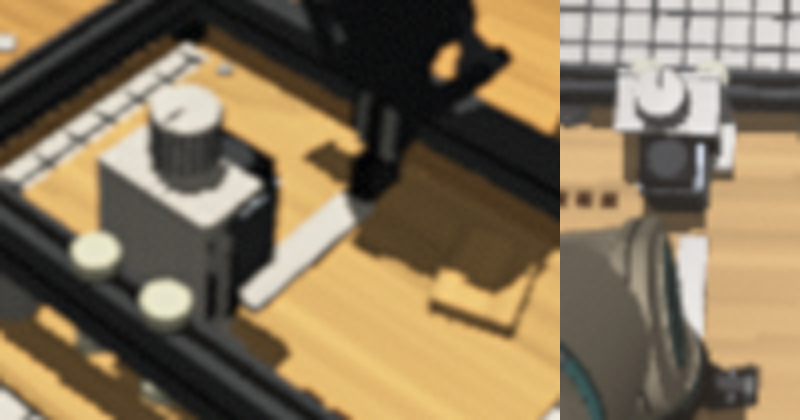

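The blade points at the module. In the scene crop its end is at about (250,298), and in the top crop its far-right corner is at (708,237). The module's black box spans (640–710,130–205).

```bash
python3 -c "
from h import *
s=load('s1');t=load('t2')
S=lambda x,y,z:print(onz(s,(220+x/4,205+y/4),z).round(1))
T=lambda x,y,z:print(onz(t,(175+(x-560)/4,120+y/4),z).round(1))
S(243,290,33);S(258,306,33);print('top');T(678,237,33);T(708,237,33);T(705,330,33);print('knob');T(664,95,205);S(187,105,205)
print('pred tip',473.4+118.8, 86.9-118.8*.05)
for X in [(622,81.5,27),(653,81,205)]: print(proj(t,X),proj(s,X))
"
```

```text
[592.3  80.6  33. ]
[596.   93.2  33. ]
top
[591.8  90.8  33. ]
[591.5  69.1  33. ]
[523.5  70.8  33. ]
knob
[644.9  77.8 205. ]
[652.2  85.3 205. ]
pred tip 592.1999999999999 80.96000000000001
[208.0297373  169.51579668] [272.34009898 287.99735923]
[199.73382613 140.65463799] [264.57424083 230.42304878]
```

send_rows:
  series:
    - {"dx":-0.4,"dy":0.1,"dz":-0.1,"ax":0,"ay":0,"az":0,"hand":1}
    - {"dx":-1.0,"dy":0.15,"dz":-0.1,"ax":0,"ay":0,"az":0,"hand":1}
    - {"dx":-1.7,"dy":0.15,"dz":-0.1,"ax":0,"ay":0,"az":0,"hand":1}
    - {"dx":-2.4,"dy":0.15,"dz":-0.1,"ax":0,"ay":0,"az":0,"hand":1}
    - {"dx":-3.1,"dy":0.15,"dz":-0.1,"ax":0,"ay":0,"az":0,"hand":1}
    - {"dx":-3.8,"dy":0.15,"dz":-0.1,"ax":0,"ay":0,"az":0,"hand":1}
    - {"dx":-4.5,"dy":0.15,"dz":-0.1,"ax":0,"ay":0,"az":0,"hand":1}
    - {"dx":-5.2,"dy":0.15,"dz":-0.1,"ax":0,"ay":0,"az":0,"hand":1}
    - {"dx":-5.9,"dy":0.15,"dz":-0.1,"ax":0,"ay":0,"az":0,"hand":1}
    - {"dx":-5.9,"dy":0.15,"dz":-0.1,"ax":0,"ay":0,"az":0,"hand":1}

```text
clock: 5.0
eef_pos: [533.6, 87.0, 35.2]
tool_rot: [3.141, 0.002, 3.09]
force: [0.9, 0.4, -0.9]
width: 8.9
gripper_force: 59.0
```

send_rows:
  series:
    - {"dx":0,"dy":0,"dz":0.05,"ax":0,"ay":0,"az":0,"hand":1}
    - {"dx":0,"dy":0,"dz":0.05,"ax":0,"ay":0,"az":0,"hand":1}
    - {"dx":0,"dy":0,"dz":0.05,"ax":0,"ay":0,"az":0,"hand":0.45}
    - {"dx":0,"dy":0,"dz":0.05,"ax":0,"ay":0,"az":0,"hand":0.45}
    - {"dx":0,"dy":0,"dz":0,"ax":0,"ay":0,"az":0,"hand":0.45}
    - {"dx":0,"dy":0,"dz":0,"ax":0,"ay":0,"az":0,"hand":0.45}

```text
clock: 5.6
eef_pos: [531.9, 87.1, 35.1]
tool_rot: [3.142, -0.0, 3.091]
force: [-0.3, 0.2, -0.7]
width: 46.5
gripper_force: 0.0
```

```bash
python3 -c "
from h import *
go(532,86,35,3.0916);g=snap('scene','s2');t=snap('top','t2b');w=snap('wrist','w3')
a=cv2.resize(cv2.imread('pics/s2.png')[205:310,220:360],(560,420),interpolation=2)
b=cv2.resize(cv2.imread('pics/t2b.png')[120:225,175:235],(240,420),interpolation=2)
cv2.imwrite('pics/m2.png',np.hstack([a,b]))"
```

```text
clk 5.6 pos [531.9  87.1  35.1] rot [ 3.142 -0.     3.091] q7 1.43 F [-0.29  0.17 -0.66]
d [-0.02 -0.11  0.01] a [ 0.    -0.    -0.001]
```

View pics/m2.png

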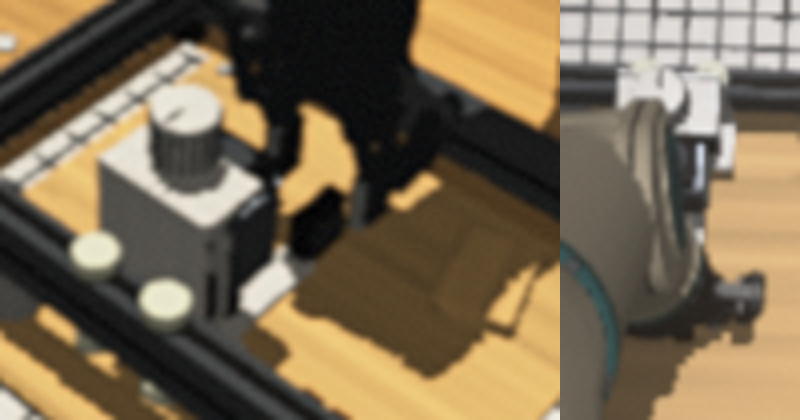

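send_rows:
  series:
    - {"dx":0,"dy":0,"dz":-4,"ax":0,"ay":0,"az":0,"hand":0.3}
    - {"dx":0,"dy":0,"dz":-9,"ax":0,"ay":0,"az":0.15,"hand":0.3}
    - {"dx":0,"dy":0,"dz":-14,"ax":0,"ay":0,"az":0.3,"hand":0.3}
    - {"dx":0,"dy":0,"dz":-19,"ax":0,"ay":0,"az":0.45,"hand":0.3}
    - {"dx":0,"dy":0,"dz":-22,"ax":0,"ay":0,"az":0.6,"hand":0.3}
    - {"dx":-4,"dy":-0.1,"dz":-22,"ax":0,"ay":0,"az":0.75,"hand":0.3}
    - {"dx":-8,"dy":-0.1,"dz":-22,"ax":0,"ay":0,"az":0.9,"hand":0.3}
    - {"dx":-12,"dy":-0.1,"dz":-22,"ax":0,"ay":0,"az":1.05,"hand":0.3}
    - {"dx":-12.1,"dy":-0.1,"dz":-22,"ax":0,"ay":0,"az":1.2,"hand":0.3}
    - {"dx":-12.1,"dy":-0.1,"dz":-22,"ax":0,"ay":0,"az":1.35,"hand":0.3}

```text
clock: 6.75
eef_pos: [653.5, 79.6, 254.0]
tool_rot: [-3.14, 0.001, 1.734]
force: [-0.7, 0.5, 0.2]
width: 59.8
gripper_force: 0.0
```

send_rows:
  series:
    - {"dx":0,"dy":0,"dz":0,"ax":0,"ay":0,"az":2.3,"hand":0.3}
    - {"dx":0,"dy":0,"dz":0,"ax":0,"ay":0,"az":2.3,"hand":0.3}
    - {"dx":0,"dy":0,"dz":0,"ax":0,"ay":0,"az":2.3,"hand":0.3}
    - {"dx":0,"dy":0,"dz":0,"ax":0,"ay":0,"az":2.3,"hand":0.3}
    - {"dx":0,"dy":0,"dz":0,"ax":0,"ay":0,"az":2.3,"hand":0.3}
    - {"dx":0,"dy":0,"dz":0,"ax":0,"ay":0,"az":2.3,"hand":0.3}
    - {"dx":0,"dy":0,"dz":0,"ax":0,"ay":0,"az":2.3,"hand":0.3}
    - {"dx":0,"dy":0,"dz":0,"ax":0,"ay":0,"az":2.3,"hand":0.3}
    - {"dx":0,"dy":0,"dz":0,"ax":0,"ay":0,"az":2.3,"hand":0.3}
    - {"dx":0,"dy":0,"dz":0,"ax":0,"ay":0,"az":2.3,"hand":0.3}

```text
clock: 7.75
eef_pos: [652.6, 80.2, 254.8]
tool_rot: [-3.141, 0.001, 0.235]
force: [0.8, 0.3, 0.0]
width: 59.5
gripper_force: 0.0
```

```bash
python3 -c "
from h import *
go(653,81.5,255,-0.55)"
```

```text
clk 7.75 pos [652.6  80.2 254.8] rot [-3.141e+00  1.000e-03  2.350e-01] q7 -0.97 F [0.78 0.25 0.01]
d [ 0.07 -0.11 -0.02] a [-0.     0.001  0.785]
```

send_rows:
  series:
    - {"dx":0,"dy":0,"dz":0,"ax":0,"ay":0,"az":0.785,"hand":0.3}
    - {"dx":0,"dy":0,"dz":0,"ax":0,"ay":0,"az":0.785,"hand":0.3}
    - {"dx":0,"dy":0,"dz":0.5,"ax":0,"ay":0,"az":0.785,"hand":0.3}
    - {"dx":0,"dy":0,"dz":2.5,"ax":0,"ay":0,"az":0.785,"hand":0.3}
    - {"dx":0,"dy":0,"dz":4.5,"ax":0,"ay":0,"az":0.785,"hand":0.3}
    - {"dx":0,"dy":0,"dz":6.5,"ax":0,"ay":0,"az":0.785,"hand":0.3}
    - {"dx":0,"dy":0,"dz":7.6,"ax":0,"ay":0,"az":0.785,"hand":0.3}
    - {"dx":0,"dy":0,"dz":7.6,"ax":0,"ay":0,"az":0.785,"hand":0.3}
    - {"dx":0,"dy":0,"dz":7.6,"ax":0,"ay":0,"az":0.785,"hand":0.3}

```text
clock: 8.65
eef_pos: [653.1, 79.7, 179.5]
tool_rot: [-3.141, -0.0, -0.543]
force: [0.4, -1.0, 0.3]
width: 59.9
gripper_force: 0.0
```

```bash
python3 -c "
from h import *
go(653,79.5,178,-0.55)
a=snap('scene','s3');b=snap('wrist','w4');t=snap('top','t4')
a=cv2.resize(cv2.imread('pics/s3.png')[190:310,210:340],(455,420),interpolation=2)
b=cv2.resize(cv2.imread('pics/w4.png'),(344,258));
b=np.vstack([b,np.zeros((162,344,3),np.uint8)]);cv2.imwrite('pics/m3.png',np.hstack([a,b]))"
```

```text
clk 8.65 pos [653.1  79.7 179.5] rot [-3.141 -0.    -0.543] q7 -1.58 F [ 0.39 -1.02  0.31]
d [0.   0.03 0.15] a [-0.    -0.     0.007]
```

View pics/m3.png

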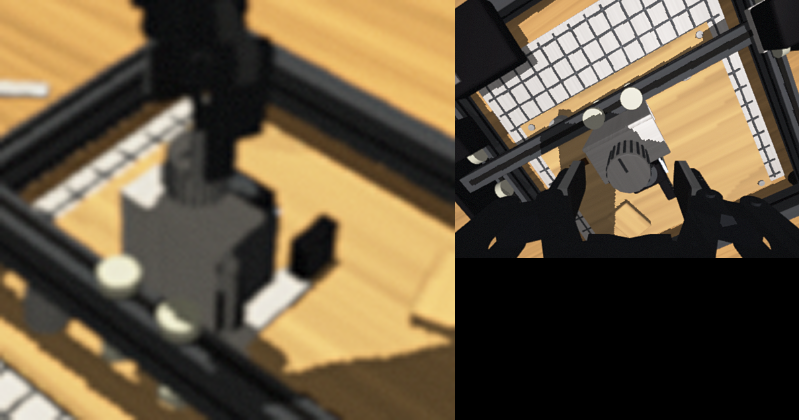

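The gauge is in under the nozzle, with its grip upright at (315,245), and the knob (175,170 here, 632,165 in the wrist view) sits between the open fingers. Next I'll grip the knob and turn it 1 rad.

send_rows:
  series:
    - {"dx":0,"dy":0,"dz":0,"ax":0,"ay":0,"az":0,"hand":1}
    - {"dx":0,"dy":0,"dz":0,"ax":0,"ay":0,"az":0,"hand":1}
    - {"dx":0,"dy":0,"dz":0,"ax":0,"ay":0,"az":0,"hand":1}
    - {"dx":0,"dy":0,"dz":0,"ax":0,"ay":0,"az":-0.14,"hand":1}
    - {"dx":0,"dy":0,"dz":0,"ax":0,"ay":0,"az":-0.28,"hand":1}
    - {"dx":0,"dy":0,"dz":0,"ax":0,"ay":0,"az":-0.42,"hand":1}
    - {"dx":0,"dy":0,"dz":0,"ax":0,"ay":0,"az":-0.56,"hand":1}
    - {"dx":0,"dy":0,"dz":0,"ax":0,"ay":0,"az":-0.7,"hand":1}
    - {"dx":0,"dy":0,"dz":0,"ax":0,"ay":0,"az":-0.84,"hand":1}
    - {"dx":0,"dy":0,"dz":0,"ax":0,"ay":0,"az":-1,"hand":1}

```text
clock: 9.8
eef_pos: [652.8, 79.9, 179.2]
tool_rot: [3.141, -0.0, 0.452]
force: [0.2, -0.2, 0.2]
width: 0.1
gripper_force: 0.0
```

send_rows:
  series:
    - {"dx":0,"dy":0,"dz":0,"ax":0,"ay":0,"az":0,"hand":1}
    - {"dx":0,"dy":0,"dz":0,"ax":0,"ay":0,"az":0,"hand":1}

```text
clock: 10.0
eef_pos: [652.9, 79.9, 179.2]
tool_rot: [-3.141, -0.0, 0.442]
force: [-0.8, 0.4, -0.4]
width: -0.1
gripper_force: 0.0
```

```bash
python3 -c "
from h import *
go(653,79.5,178,-0.55);s=read_state();print(s['torque'],s['qpos'].round(3))
snap('scene','k1');snap('wrist','k1w');snap('top','k1t')
# knob rim line/mod tracking: compare module patches between s1 & s3
def sub(a,b,x0,y0,x1,y1):
    A=cv2.imread(f'pics/{a}.png',0)[y0:y1,x0:x1].astype(np.float32);B=cv2.imread(f'pics/{b}.png',0)[y0:y1,x0:x1].astype(np.float32)
    return cv2.phaseCorrelate(A,B,cv2.createHanningWindow(A.shape[::-1],cv2.CV_32F))
for r in [(272,238,292,286),(244,235,292,286)]: print(sub('s3','k1',*r),sub('s0','s1',*r))
g=load('s1');print(proj(g,(600,80,80)),proj(g,(600,80,82)))
"
```

```text
clk 10.0 pos [652.9  79.9 179.2] rot [-3.141 -0.     0.442] q7 -0.74 F [-0.79  0.37 -0.43]
d [-0.01  0.04  0.12] a [-0.    -0.     0.992]
[-0.01559913  0.01578359 -0.06029673] [-0.61   0.813  0.848  1.536 -0.659  1.096 -0.737]
((-0.018363420137763597, -0.01449893182168438), 0.9528543462355932) ((0.07970128274915389, -0.02459493822194503), 0.9193861628572146)
((0.15390229486287055, 0.16303521927036613), 0.7596106106116448) ((-0.03999949917607992, 0.021557585173024307), 0.8658281958397523)
[279.27005697 263.63232193] [279.31204517 262.93370608]
```

```bash
python3 -c "
from h import *
g=load('w4')
print(proj(g,(653,79.5,205)),proj(g,(653,79.5,179)),proj(g,(653,79.5,175)))
print(onz(g,(263,245),205),onz(g,((625-455)*1.488,155*1.488),205),-np.array(g['R']).T@np.array(g['t']))
crop('k1w',130,150,390,384,1.9,'z1')
g=load('s3');print('scene', proj(g,(653,79.5,205)),onz(g,(210+185/3.5,190+145/3.5),205))
a=cv2.imread('pics/z1.png');c=cv2.resize(cv2.imread('pics/k1.png')[200:300,220:300],(356,445),interpolation=2);c=c[:a.shape[0]];a=a[:445]
print(a.shape,c.shape);cv2.imwrite('pics/z2.png',np.hstack([a[:444],c[:444]])[:, :800])
"
```

```text
[257.511724   254.25008556] [257.77036768 232.12632334] [257.80397215 229.25187729]
[655.73811569  74.86696949 205.        ] [664.28595186  75.11276577 205.        ] [714.42191515  41.46507037 346.77183955]
scene [263.91112077 230.05826392] [657.03605792  80.37590025 205.        ]
(445, 494, 3) (445, 356, 3)
```

View pics/z2.png

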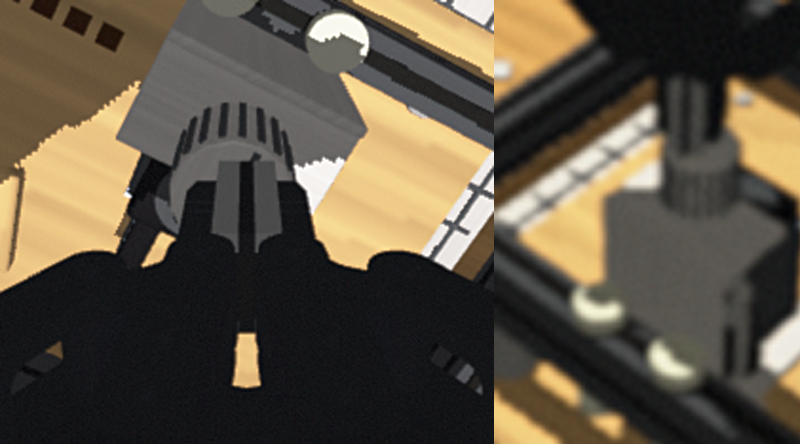

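The shut fingers at (247,165) end above the knob's top disc at (235,190), so the knob wasn't gripped. I'll triangulate its true position from all the views.

Run:
```python
from h import *
from scipy.optimize import least_squares as L
def tri(o):
    f=lambda X:np.hstack([proj(load(n),X)-u for n,u in o]); r=L(f,[650,80,190]); print(r.x.round(1),r.fun.round(1))
S=('s0',(266.4,231.3));T=('t0',(200.5,141));W=('k1w',(253.7,250.))
tri([S,T]);tri([S,T,W]);tri([T,W]);tri([S,W])
# knob top disc ellipse in t0 & s0: enlarged bright disc by threshold
for n,(x0,y0,x1,y1) in {'t0':(188,128,215,155),'s0':(252,220,282,245)}.items():
    a=cv2.imread(f'pics/{n}.png',0)[y0:y1,x0:x1]; print(n);print(a[::2,::2])
```

```text
[651.2  81.8 202.4] [-0.8 -0.1 -1.   0.7]
[651.8  81.4 202. ] [-1.3  0.2 -0.8  0.5 -0.2  0.1]
[652.1  81.3 202.3] [-0.8  0.3  0.2  0. ]
[651.5  81.3 201.4] [-1.2  0.3 -0.3  0.1]
t0
[[187 150 199 200 196 151 201 204 199 136 203 203 201 148]
 [140 118 155 155 153 126 164 167 176 127 180 181 195 135]
 [175 151 187 187 170 129 170 170 167 134 172 172 169 122]
 [172 172 199 202 189 172 204 204 192 153 206 204 201 147]
 [102 112 150 199 199 187 174 156 136 128 162 199 201 200]
 [ 64 153 161 181 198 197 156 199 152 177 184 196 197 196]
 [ 79 198 201 191 201 190 155 211 201 173 197 191 192 172]
 [ 77 196 197 202 204 204 192 214 215 143 205 208 210 177]
 [ 70 198 201 175 207 208 211 218 211 100 200 209 210 176]
 [ 89 197 200 132 204 210 215 217 158  78 199 213 214 180]
 [123 202 202 105 111 156 163 137  79  91 206 214 214 164]
 [133 205 209 191  88  64  65  64  80 158 213 215 214 152]
 [154 158 152 147  89  78  75 121 153 183 208 214 215 158]
 [169 140  79  66  46  44  48  65  60  54  60  68  72  96]]
s0
[[ 55  53  52  84 164 199 199 133 109 147 176 169 141  93  59]
 [ 47  58 127 175 195 187 133 154 185 171 168 152 146 150 140]
 [ 79 166 201 186 130 113 162 172 162 164 165 153 105 133 167]
 [177 207 188 144 163 171 190 194 190 173 153  96  28  37 101]
 [154 155 129 179 209 209 210 208 208 204 171  64   9   5  69]
 [144 108 142 199 211 210 207 208 204 205 205 152  34  10  74]
 [169 193 162 187 211 202 169 191 205 205 207 179  49  11  87]
 [188 176 146 144 193 148 172 205 207 207 206 145  31  10  92]
 [183 186 163  71 128 175 203 208 203 191 145  67  17  11  94]
 [195 205 177  55  53  77 109 126 113  84  52  29  29  29  83]
 [207 210 174  57  45  47  51  55  51  51  42  38  56  58  70]
 [203 206 163  51  46  46  57  58  52  51  39  36  57  62  63]
 [205 203 190  77  41  50  60  59  52  48  40  50  81  64  61]]
```

Run:
```python
from h import *
g=load('k1w');print(np.round(g['mtx'],1).tolist());c=-g['R'].T@g['t'];print(c)
for X in [(652,81.5,205),(652,81.5,175),(652.9,79.9,179.2),(652.9,79.9,198)]: print(X,proj(g,X),(g['R']@np.array(X)+g['t'])[2])
f=np.array(g['mtx'])[0,0]; 
# knob rim points projected
for n in ('w4','k1w'):
    g=load(n)
    for z in (205,180):
        P=np.array([proj(g,(652+16*np.cos(a),81.5+16*np.sin(a),z)) for a in np.arange(0,6.28,.1)]);print(n,z,P.min(0),P.max(0))
im=cv2.imread('pics/w4.png',0)
for r in range(205,300,8): print(r,im[r,165:345:5])
s=load('k1');print('scene tcp',proj(s,(653,80,179)),proj(s,(653,80,205)))
g=load('w1');print('w1 grip back top',proj(g,(476,-8.5,61)),proj(g,(476,-8.5,75)),proj(g,(476,-8.5,45)))
```

```text
[[334.0, 0.0, 259.3], [0.0, 334.0, 191.4], [0.0, 0.0, 1.0]]
[717.47179972 109.57727427 345.70547678]
(652, 81.5, 205) [253.36435863 252.62377316] 155.09953917271514
(652, 81.5, 175) [254.28169742 227.61526371] 183.87271977612193
(652.9, 79.9, 179.2) [257.57142475 230.41681677] 179.8092788859957
(652.9, 79.9, 198) [257.38695175 245.75409311] 161.77808570786073
w4 205 [220.89672551 226.24053049] [289.03726476 287.8096837 ]
w4 180 [226.00564117 208.18318269] [285.1024988  262.66134822]
k1w 205 [218.89805506 220.46072687] [287.81813032 282.98779661]
k1w 180 [224.2999658  202.92569566] [283.98567449 258.15170398]
205 [ 35  34  37  84  87  87  88  81  81  82  82  82  96  90  90  99  97  95
  96  98  96  96  90 234 236 234 237 236 233 151 184 187 191 193 195 203]
213 [ 84  85  85  86  86  84  77  83  85  94  90  87  96  96  94  93  37  72
  88  57  83  31  96  98  95  97  94  95  94  92 191 198 205 203 203 193]
221 [ 88  87  84  84  84  84  90  93  92  96  96  93  93  94  34  84  67  47
  89  57  88  59  86  31  96  99  93  95  95  95  96 205 192 190 189 188]
229 [ 84  87  86  87  87  77  9
[... 794 characters left out ...]
96  94
  94  94  94  96  94  95  97  78  84  24  25  24  26 134  42  14   9  19]
277 [ 68  10  13  13  14  13  90  84  84  79  80  79  79  79  92  94  90  94
  94  95  94  92  94  95  75  15 198 193 108  26  30  23  30  15  17  10]
285 [ 76  18  12  17  11  10  82  78  77  81  78  78  77  77  79 194 164  98
  92  93  94  53  58 197 193 195 185 178 177  65  24  27  21  14  17  12]
293 [ 16  18  12  15  12  50  80  80  77  78  79  80  79  78  78 194 192 191
 189 189 189 193 190 178 174 175 179 186 191 192  25  26  22  14  11  14]
scene tcp [263.83745435 241.09611137] [264.13199765 230.17976912]
w1 grip back top [262.74091852 212.88407991] [263.07251734 224.83655724] [262.42828283 201.61512843]
```

send_rows:
  series:
    - {"dx":0,"dy":0,"dz":0.2,"ax":0,"ay":0,"az":0,"hand":1}
    - {"dx":0,"dy":0,"dz":0.4,"ax":0,"ay":0,"az":0,"hand":1}
    - {"dx":0,"dy":0,"dz":0.4,"ax":0,"ay":0,"az":0,"hand":1}
    - {"dx":0,"dy":0,"dz":0.4,"ax":0,"ay":0,"az":0,"hand":1}

```text
clock: 10.55
eef_pos: [653.2, 79.9, 178.4]
tool_rot: [-3.141, -0.002, 0.445]
force: [-5.3, 1.5, 19.0]
width: 0.0
gripper_force: 9.2
```

Run:
```python
from h import *
g=snap('wrist','k2w')
a=cv2.imread('pics/k1w.png',0);b=cv2.imread('pics/k2w.png',0)
for r in range(200,300,6): print(r,a[r,205:305:4],'|',b[r,205:305:4])
```

```text
200 [102 103 106 104 104 105 104 103 104 103 103 104 103 104 104 106 107 105
  97 100 104  98  88  88  88] | [101 104 104 103 106 105 103 102 103 102 104 103 101 103 105 107 107 100
 102 102 100  90  91  88  89]
206 [102 100 103 102 102 104 103 105 105  95  92  40  94  32  93  77 107 105
 106 108 105  96 100 103  93] | [101 102 101  99 106 105 103 106 105 104  94  40  97  29 103  99 104 104
 108 107  98 102 100  99  88]
212 [102 104 104 100  99 103 102  46  33  96  74  52  94  31  95  50  69  37
 105 105 105 105 108 104  94] | [105 107 103  99 102 103 102  80  33  97  61  54  94  31  95  35  85  74
 103 103 106 108 107  98 101]
218 [101 103 100 103 104 103  38  95  33  95  38  71  94  32  95  62  53  39
  94 105 103 101 103 105 108] | [102 101 101 104 106 104  39  96  32  94  39  80  92  34  95  50  72  37
 101 105 104 102 105 106 108]
224 [105 104 102 102 101  31  32  92  74  92  99 106 115  99  92  90  49  63
  53  56 103 103 103 104 103] | [106 103 105 102 101  32  30  92  45  92  94  95  98  94  92  65  53  52
  64  74 102 103 103 104 104]
230 [ 76 107 106 106 101  53  76 104 103
[... 1753 characters left out ...]
  11 211] | [ 28  26 214 214  13  20  21  23  18  18  17  20  82  17  21  83  19  22
  20  18  19  20  24   7 212]
284 [ 24 200 196  41  19  22  21  23  22  20  21  20  19  21  22  19  23  23
  19  21  25  18  22  22  13] | [ 25 202 196  44  21  16  23  17  21  20  18  20  20  24  19  19  21  18
  16  20  21  18  19  18  15]
290 [120  28  14  23  22  21  19  20  17  18  19  20  19  21  19  20  22  21
  16  19  21  24  18  19  22] | [113  22  17  18  20  19  18  18  19  21  19  22  21  25  19  19  19  19
  18  19  21  20  21  20  20]
296 [19 23 21 20 18 20 20 17 17 20 18 22 16 20 23 21 21 18 20 21 21 21 17 20
 21] | [20 20 21 19 20 23 22 22 21 20 20 20 17 20 27 15 22 21 22 15 22 22 22 17
 18]
```

send_rows:
  series:
    - {"dx":0,"dy":-0.19,"dz":-1.5,"ax":0,"ay":0,"az":0,"hand":0.3}
    - {"dx":0,"dy":-0.19,"dz":-1.5,"ax":0,"ay":0,"az":1,"hand":0.3}
    - {"dx":0,"dy":-0.19,"dz":-1.5,"ax":0,"ay":0,"az":1,"hand":0.3}
    - {"dx":0,"dy":-0.19,"dz":-1.5,"ax":0,"ay":0,"az":1,"hand":0.3}
    - {"dx":0,"dy":-0.19,"dz":-1.5,"ax":0,"ay":0,"az":1,"hand":0.3}
    - {"dx":0,"dy":-0.19,"dz":-1.5,"ax":0,"ay":0,"az":1,"hand":0.3}
    - {"dx":0,"dy":-0.19,"dz":-1,"ax":0,"ay":0,"az":1,"hand":0.3}
    - {"dx":0,"dy":-0.19,"dz":0,"ax":0,"ay":0,"az":1,"hand":0.3}
    - {"dx":0,"dy":-0.19,"dz":1,"ax":0,"ay":0,"az":1,"hand":0.3}
    - {"dx":0,"dy":-0.19,"dz":1.6,"ax":0,"ay":0,"az":1,"hand":0.3}

```text
clock: 11.6
eef_pos: [651.6, 82.0, 158.0]
tool_rot: [3.141, 0.001, -0.552]
force: [-0.5, 0.7, -0.5]
width: 59.8
gripper_force: 0.0
```

send_rows:
  series:
    - {"dx":0,"dy":0,"dz":0.5,"ax":0,"ay":0,"az":0,"hand":0.3}
    - {"dx":0,"dy":0,"dz":0.5,"ax":0,"ay":0,"az":0,"hand":0.3}
    - {"dx":0,"dy":0,"dz":0.5,"ax":0,"ay":0,"az":0,"hand":1}
    - {"dx":0,"dy":0,"dz":0.5,"ax":0,"ay":0,"az":0,"hand":1}
    - {"dx":0,"dy":0,"dz":0.5,"ax":0,"ay":0,"az":0,"hand":1}
    - {"dx":0,"dy":0,"dz":0.5,"ax":0,"ay":0,"az":0,"hand":1}

```text
clock: 12.2
eef_pos: [652.1, 81.2, 155.0]
tool_rot: [-3.141, -0.001, -0.554]
force: [-2.0, 0.3, 5.2]
width: 30.4
gripper_force: 59.4
```

send_rows:
  series:
    - {"dx":0,"dy":0,"dz":0,"ax":0,"ay":0,"az":-0.14,"hand":1}
    - {"dx":0,"dy":0,"dz":0,"ax":0,"ay":0,"az":-0.28,"hand":1}
    - {"dx":0,"dy":0,"dz":0,"ax":0,"ay":0,"az":-0.42,"hand":1}
    - {"dx":0,"dy":0,"dz":0,"ax":0,"ay":0,"az":-0.56,"hand":1}
    - {"dx":0,"dy":0,"dz":0,"ax":0,"ay":0,"az":-0.7,"hand":1}
    - {"dx":0,"dy":0,"dz":0,"ax":0,"ay":0,"az":-0.84,"hand":1}
    - {"dx":0,"dy":0,"dz":0,"ax":0,"ay":0,"az":-1,"hand":1}
    - {"dx":0,"dy":0,"dz":0,"ax":0,"ay":0,"az":-1,"hand":1}

```text
clock: 13.0
eef_pos: [652.3, 83.7, 155.0]
tool_rot: [-3.139, -0.002, 0.448]
force: [-1.5, 4.0, 6.6]
width: 30.1
gripper_force: 60.3
```

Run:
```python
from h import *
go(652,81.5,155,-.55);print(read_state()['torque'])
snap('scene','n1');snap('top','n1t');snap('wrist','n1w')
def sub(a,b,x0,y0,x1,y1):
    A=cv2.imread(f'pics/{a}.png',0)[y0:y1,x0:x1].astype(np.float32);B=cv2.imread(f'pics/{b}.png',0)[y0:y1,x0:x1].astype(np.float32)
    return cv2.phaseCorrelate(A,B,cv2.createHanningWindow(A.shape[::-1],cv2.CV_32F))
print(sub('k1','n1',272,240,292,286))
for n in('k1','n1'):
    a=cv2.imread(f'pics/{n}.png',0)
    print(n);print(a[236:292:2,268:300:2])
```

```text
clk 13.0 pos [652.3  83.7 155. ] rot [-3.139e+00 -2.000e-03  4.480e-01] q7 -0.71 F [-1.52  4.01  6.56]
d [-0.12  0.18 -0.01] a [-0.004 -0.001  0.998]
[0.70996372 0.38892495 0.0515504 ]
((0.1328173978033842, 0.5432438406133997), 0.8891705878078937)
k1
[[ 90  91  85  68 160 202 203 202 202 203 203 204 206 206 206 206]
 [ 83  77  61  39  57 126 188 204 203 202 203 203 203 204 206 206]
 [ 66  62  54  45  65  69  87 148 195 203 203 202 203 204 202 203]
 [ 64  64  49  46  70  77  74  62  97 171 200 202 202 202 203 202]
 [ 61  62  49  46  57  57  68  65  25  47 135 197 200 200 202 203]
 [ 63  61  59  77  83  58  33  25  15  10  94 198 201 199 200 201]
 [ 68  75  79  87  89  87  71  37  12   7  72 188 203 199 198 198]
 [ 87  87  88  88  88  87  90  88  62  24  80 199 207 203 201 202]
 [ 86  88  87  86  89  87  88  89  79  34  40 167 203 206 206 192]
 [ 85  88  87  86  87  88  88  80  50  27  37 161 197 203 193 112]
 [ 87  87  87  89  88  87  70  40  26  25  52 174 197 164  86  22]
 [ 89  88  87  87  88  68  34  27  29  26  69 191 173  58  18  19]
 [ 86  89  88  89  67  32  24  26  26  24  71
[... 2207 characters left out ...]
  34 156 234 235 200 133  82]
 [ 87  83  71  71  65  25  27  24  40 147 228 234 234 236 191 128]
 [ 85  82  43  61  63  24  22  40 150 230 235 233 233 186 129 192]
 [ 86  80  28  53  63  21  62 173 231 235 233 232 184 125 185 197]
 [ 86  80  26  54  57  21 151 236 235 233 224 178 169 190 197 197]
 [ 87  80  24  56  56  22 171 237 234 223 163 186 205 200 197 196]
 [ 80  80  25  57  52  18 119 200 215 159 183 209 213 209 202 198]
 [ 43  60  31  64  55  55  80  96 133 184 199 202 207 212 211 206]
 [ 17  27  37  71  83  85  85  80 113 177 195 196 200 206 209 212]
 [ 10  15  25  43  73  85  82  74  71  84 153 191 197 198 201 207]
 [ 47  15  11  20  32  58  77  75  73  73  74 123 191 196 196 200]]
```

send_rows:
  series:
    - {"dx":0,"dy":0,"dz":0,"ax":0,"ay":0,"az":-0.13,"hand":1}
    - {"dx":0,"dy":0,"dz":0,"ax":0,"ay":0,"az":-0.26,"hand":1}
    - {"dx":0,"dy":0,"dz":0,"ax":0,"ay":0,"az":-0.4,"hand":1}
    - {"dx":0,"dy":0,"dz":0,"ax":0,"ay":0,"az":-0.4,"hand":1}

```text
clock: 13.55
eef_pos: [651.6, 84.5, 154.9]
tool_rot: [-3.138, -0.003, 0.847]
force: [-3.3, 4.3, 8.3]
width: 29.7
gripper_force: 60.6
```

```bash
cat >> h.py <<'E'
def met(n):
    a=cv2.imread(f'pics/{n}.png',0).astype(float)[262:284,274:294]; return a.sum()/200, ((a>128).sum())
E
python3 - <<'E'
from h import *
go(652,81.5,155,-.55)
snap('scene','n2')
for n in('s3','k1','n1','n2'): print(n,met(n))
E
```

```text
clk 13.55 pos [651.6  84.5 154.9] rot [-3.138e+00 -3.000e-03  8.470e-01] q7 -0.38 F [-3.32  4.28  8.28]
d [-0.2   0.23 -0.01] a [-0.005 -0.     1.397]
s3 (np.float64(251.125), np.int64(191))
k1 (np.float64(256.02), np.int64(191))
n1 (np.float64(249.335), np.int64(185))
n2 (np.float64(248.105), np.int64(184))
```

```bash
cat >> h.py <<'E'
def edge(n):
    a=cv2.imread(f'pics/{n}.png',0).astype(float); return np.round([np.clip((235-a[264:279,c])/210,0,1).sum() for c in range(279,288)],2)
E
python3 - <<'E'
from h import *
for n in('s2','s3','k1','n1','n2'): print(n,edge(n),edge(n)[2:6].mean())
g=load('n1')
print(proj(g,(600,90,60)),proj(g,(600,90,58)))
E
```

```text
s2 [14.52 13.5  12.44 11.44 10.46  9.59  8.75  7.99  6.84] 10.982500000000002
s3 [14.45 13.41 12.32 11.26 10.32  9.4   8.59  7.82  6.58] 10.825
k1 [14.4  13.32 12.23 11.17 10.22  9.3   8.43  7.68  6.42] 10.73
n1 [14.62 13.72 12.68 11.86 11.11 10.16  9.26  8.33  6.87] 11.4525
n2 [14.63 13.88 13.01 12.09 11.17 10.23  9.3   8.47  7.05] 11.625
[282.76215364 272.86292266] [282.71563447 273.54084544]
```

send_rows:
  series:
    - {"dx":0,"dy":0,"dz":0,"ax":0,"ay":0,"az":-0.13,"hand":1}
    - {"dx":0,"dy":0,"dz":0,"ax":0,"ay":0,"az":-0.26,"hand":1}
    - {"dx":0,"dy":0,"dz":0,"ax":0,"ay":0,"az":-0.4,"hand":1}
    - {"dx":0,"dy":0,"dz":0,"ax":0,"ay":0,"az":-0.4,"hand":1}

```text
clock: 14.0
eef_pos: [650.7, 85.0, 154.9]
tool_rot: [-3.138, -0.004, 1.247]
force: [-5.3, 5.5, 9.2]
width: 30.1
gripper_force: 60.8
```

Run:
```python
from h import *
go(652,81.5,155,-.55)
snap('scene','n3')
for n in('n3',): print(n,edge(n),edge(n)[2:6].mean())
```

```text
clk 14.0 pos [650.7  85.  154.9] rot [-3.138 -0.004  1.247] q7 -0.05 F [-5.31  5.53  9.2 ]
d [-0.29  0.23 -0.01] a [-0.007  0.     1.797]
n3 [14.67 13.89 13.02 12.1  11.18 10.22  9.29  8.49  7.07] 11.629999999999999
```

The module's edge has stopped moving, so contact came about 0.56 rad ago, which puts the nip near 5 N. I'll back off 0.1 rad and let go.

send_rows:
  series:
    - {"dx":0,"dy":0,"dz":0,"ax":0,"ay":0,"az":0.1,"hand":1}
    - {"dx":0,"dy":0,"dz":0,"ax":0,"ay":0,"az":0.1,"hand":1}
    - {"dx":0,"dy":0,"dz":0,"ax":0,"ay":0,"az":0.1,"hand":0.3}
    - {"dx":0,"dy":0,"dz":0,"ax":0,"ay":0,"az":0.1,"hand":0.3}
    - {"dx":0,"dy":0,"dz":0,"ax":0,"ay":0,"az":0.1,"hand":0.3}
    - {"dx":0,"dy":0,"dz":-3,"ax":0,"ay":0,"az":0.1,"hand":0.3}
    - {"dx":0,"dy":0,"dz":-7,"ax":0,"ay":0,"az":0.1,"hand":0.3}
    - {"dx":0,"dy":0,"dz":-8,"ax":0,"ay":0,"az":0.1,"hand":0.3}
    - {"dx":0,"dy":0,"dz":-8,"ax":0,"ay":0,"az":0.1,"hand":0.3}

```text
clock: 14.95
eef_pos: [653.4, 80.9, 236.0]
tool_rot: [3.138, -0.002, 1.145]
force: [-0.0, 0.5, -0.4]
width: 60.1
gripper_force: 0.0
```

Run:
```python
from h import *
go(533,87,235,3.0916)
snap('scene','n4');snap('top','n4t')
for n in('n4',): print(n,edge(n),edge(n)[2:6].mean())
```

```text
clk 14.95 pos [653.4  80.9 236. ] rot [ 3.138e+00 -2.000e-03  1.145e+00] q7 -0.19 F [-0.03  0.54 -0.4 ]
d [ -4.42 -11.22   0.05] a [ 0.004  0.003 -1.947]
n4 [14.65 13.89 12.94 12.09 11.12 10.16  9.28  8.4   6.91] 11.5775
```

send_rows:
  series:
    - {"dx":-4.4,"dy":-11.2,"dz":0,"ax":0,"ay":0,"az":-1.947,"hand":0.45}
    - {"dx":-4.4,"dy":-11.2,"dz":0,"ax":0,"ay":0,"az":-1.947,"hand":0.45}
    - {"dx":-4.4,"dy":-11.2,"dz":0,"ax":0,"ay":0,"az":-1.947,"hand":0.45}
    - {"dx":-4.4,"dy":-11.2,"dz":0,"ax":0,"ay":0,"az":-1.947,"hand":0.45}
    - {"dx":-4.4,"dy":-11.2,"dz":0,"ax":0,"ay":0,"az":-1.947,"hand":0.45}
    - {"dx":-4.4,"dy":-11.2,"dz":0,"ax":0,"ay":0,"az":-1.947,"hand":0.45}
    - {"dx":-4.4,"dy":-11.2,"dz":0,"ax":0,"ay":0,"az":-1.947,"hand":0.45}
    - {"dx":-4.4,"dy":-11.2,"dz":0,"ax":0,"ay":0,"az":-1.947,"hand":0.45}
    - {"dx":-4.4,"dy":-11.2,"dz":0,"ax":0,"ay":0,"az":-1.947,"hand":0.45}
    - {"dx":-4.4,"dy":-11.2,"dz":0,"ax":0,"ay":0,"az":-1.947,"hand":0.45}

```text
clock: 16.05
eef_pos: [530.6, 87.7, 232.3]
tool_rot: [-3.139, -0.003, 2.652]
force: [-0.3, 0.1, -0.5]
width: 47.1
gripper_force: 0.0
```

send_rows:
  series:
    - {"dx":0,"dy":0,"dz":0,"ax":0,"ay":0,"az":-0.45,"hand":0.45}
    - {"dx":0,"dy":0,"dz":0,"ax":0,"ay":0,"az":-0.45,"hand":0.45}
    - {"dx":0,"dy":0,"dz":0,"ax":0,"ay":0,"az":-0.45,"hand":0.45}
    - {"dx":0,"dy":0,"dz":0,"ax":0,"ay":0,"az":-0.45,"hand":0.45}
    - {"dx":0,"dy":0,"dz":0,"ax":0,"ay":0,"az":-0.45,"hand":0.45}

```text
clock: 16.55
eef_pos: [531.1, 87.6, 232.9]
tool_rot: [-3.141, -0.002, 3.092]
force: [0.6, 0.0, -0.2]
width: 46.6
gripper_force: 0.0
```

Run:
```python
from h import *
go(533.5,87,20,3.0916)
snap('scene','n5');snap('wrist','n5w')
print(edge('n5'),edge('n5')[2:6].mean())
a=cv2.imread('pics/n5w.png',0)
g=load('n5w');print(proj(g,(533.5,87,61)),proj(g,(515.5,87.5,61)),proj(g,(551,86,61)))
print(a[150:300:6,215:310:4])
```

```text
clk 16.55 pos [531.1  87.6 232.9] rot [-3.141e+00 -2.000e-03  3.092e+00] q7 1.42 F [ 0.58  0.02 -0.18]
d [-0.3  -0.04 21.29] a [-0.    -0.002  0.   ]
[14.71 14.   13.14 12.26 11.38 10.41  9.54  8.7   7.29] 11.7975
[260.06783132 168.19651476] [259.71717016 150.9299984 ] [259.91065492 184.52988912]
[[194 194 194 194 193 193 189  81  83  85   9   7   5  83  80  80  79  81
   80  79  80  79  78  79]
 [202 204 204 202 203 203 196  85  86  84  55  11  15  87  86  86  85  86
   84  84  84  86  86  85]
 [200 199 199 201 200 199 204  83  84  83   8  16  11  89  86  84  84  86
   83  85  84  84  83  85]
 [201 201 200 201 200 199 200  80  80  79   9   5  10  86  84  86  85  83
   83  86  85  85  83  86]
 [193 193 191 193 190 191 191 191 190 153  43  16   8  86 205  78  82  84
   84  85  83  82  83  84]
 [195 195 195 194 193 194 193 194 192 249  38  38  31 253 192 192  88  81
   82  81  83  83  83  82]
 [193 194 193 193 192 193 192 192 191 247 255 255 254 243 192 190 191 195
  185  79  82  81  80  80]
 [194 194 195 194 193 194 194 193 194 243 243 243 241 243 193 191 192 193
  191 194  79  82  82
[... 1023 characters left out ...]
10 211 210 171  94  27  34  20  12  31  27   6  28  31  12  31  48
   84  90  90  88 215 209]
 [197 196 196 195 194 231 255  36  35  34  32  33  35  33  31  32  27 255
   97  83  84  85 200 195]
 [198 199 198 198 184 233  89  11  17  14  17  14   7  13  13  12  13  44
   98  82  89 114 201 203]
 [ 82  82  83  80 132 136  64  33  32  33  25  46  41  30  26  29  29 221
  100  83  81  83  83  81]
 [ 85  85  85  83 134   7  65  31  38  80  83  84  85  82  85  26  26 255
   90  82  84  84  82  82]
 [205 205 207 206 148   8  92  26  84  80  85  82  85  83  82  83  23 255
   60 206 203 204 201 200]
 [195 195 196 195  90  80  14  25  86  80  83  83  85  83  82  40  28  48
   77 193 191 193 194 194]]
```

send_rows:
  series:
    - {"dx":-0.25,"dy":-0.05,"dz":5,"ax":0,"ay":0,"az":0,"hand":0.45}
    - {"dx":-0.25,"dy":-0.05,"dz":10,"ax":0,"ay":0,"az":0,"hand":0.45}
    - {"dx":-0.25,"dy":-0.05,"dz":15,"ax":0,"ay":0,"az":0,"hand":0.45}
    - {"dx":-0.25,"dy":-0.05,"dz":18,"ax":0,"ay":0,"az":0,"hand":0.45}
    - {"dx":-0.25,"dy":-0.05,"dz":20,"ax":0,"ay":0,"az":0,"hand":0.45}
    - {"dx":-0.25,"dy":-0.05,"dz":21,"ax":0,"ay":0,"az":0,"hand":0.45}
    - {"dx":-0.25,"dy":-0.05,"dz":21,"ax":0,"ay":0,"az":0,"hand":0.45}
    - {"dx":-0.25,"dy":-0.05,"dz":21,"ax":0,"ay":0,"az":0,"hand":0.45}

```text
clock: 17.45
eef_pos: [535.0, 87.2, 24.8]
tool_rot: [3.142, 0.001, 3.095]
force: [0.2, 0.7, 1.5]
width: 46.8
gripper_force: 0.0
```

send_rows:
  series:
    - {"dx":0,"dy":0,"dz":0,"ax":0,"ay":0,"az":0,"hand":1}
    - {"dx":0,"dy":0,"dz":0,"ax":0,"ay":0,"az":0,"hand":1}
    - {"dx":0,"dy":0,"dz":0,"ax":0,"ay":0,"az":0,"hand":1}
    - {"dx":0,"dy":0,"dz":0,"ax":0,"ay":0,"az":0,"hand":1}

```text
clock: 17.85
eef_pos: [535.1, 87.3, 25.4]
tool_rot: [3.141, 0.002, 3.095]
force: [-0.6, -0.8, 5.5]
width: 12.3
gripper_force: 59.8
```

Run:
```python
from h import *
go(533.5,87,20,3.0916)
```

```text
clk 17.85 pos [535.1  87.3  25.4] rot [3.141e+00 2.000e-03 3.095e+00] q7 1.5 F [-0.63 -0.78  5.51]
d [ 0.16 -0.04  0.54] a [0.001 0.002 0.004]
```

send_rows:
  series:
    - {"dx":0,"dy":0,"dz":-0.1,"ax":0,"ay":0,"az":0,"hand":1}
    - {"dx":0,"dy":0,"dz":-0.2,"ax":0,"ay":0,"az":0,"hand":1}
    - {"dx":0.2,"dy":0,"dz":-0.2,"ax":0,"ay":0,"az":0,"hand":1}
    - {"dx":0.4,"dy":0,"dz":-0.2,"ax":0,"ay":0,"az":0,"hand":1}
    - {"dx":0.6,"dy":0,"dz":-0.2,"ax":0,"ay":0,"az":0,"hand":1}
    - {"dx":0.8,"dy":0,"dz":-0.2,"ax":0,"ay":0,"az":0,"hand":1}

```text
clock: 18.45
eef_pos: [526.3, 87.5, 26.1]
tool_rot: [3.142, 0.0, 3.096]
force: [1.4, 0.3, -2.7]
width: 12.3
gripper_force: 58.8
```

send_rows:
  series:
    - {"dx":0.15,"dy":0,"dz":0,"ax":0,"ay":0,"az":0,"hand":1}
    - {"dx":0.3,"dy":0,"dz":0,"ax":0,"ay":0,"az":0,"hand":1}

```text
clock: 18.65
eef_pos: [523.3, 87.7, 26.1]
tool_rot: [3.142, 0.0, 3.096]
force: [0.6, -0.3, -2.6]
width: 12.1
gripper_force: 58.8
```

send_rows:
  series:
    - {"dx":0.15,"dy":0,"dz":0,"ax":0,"ay":0,"az":0,"hand":1}
    - {"dx":0.3,"dy":0,"dz":0,"ax":0,"ay":0,"az":0,"hand":1}

```text
clock: 18.85
eef_pos: [520.3, 87.8, 26.1]
tool_rot: [3.142, 0.0, 3.096]
force: [1.8, 0.6, -2.6]
width: 12.4
gripper_force: 58.8
```

send_rows:
  series:
    - {"dx":0.05,"dy":0,"dz":0.09,"ax":0,"ay":0,"az":0,"hand":1}
    - {"dx":0.15,"dy":0,"dz":0.09,"ax":0,"ay":0,"az":0,"hand":1}

```text
clock: 19.05
eef_pos: [519.4, 87.8, 25.4]
tool_rot: [3.141, 0.001, 3.096]
force: [3.0, 0.5, -0.1]
width: 12.3
gripper_force: 59.0
```

send_rows:
  series:
    - {"dx":0.1,"dy":0,"dz":0,"ax":0,"ay":0,"az":0,"hand":1}

```text
clock: 19.15
eef_pos: [518.6, 88.0, 25.4]
tool_rot: [3.141, 0.002, 3.096]
force: [2.6, -0.1, -0.7]
width: 11.9
gripper_force: 59.1
```

send_rows:
  series:
    - {"dx":0.1,"dy":0,"dz":0,"ax":0,"ay":0,"az":0,"hand":1}

```text
clock: 19.25
eef_pos: [517.6, 88.0, 25.4]
tool_rot: [3.141, 0.001, 3.096]
force: [3.4, -0.2, 0.5]
width: 12.2
gripper_force: 59.1
```

send_rows:
  series:
    - {"dx":0.1,"dy":0,"dz":0,"ax":0,"ay":0,"az":0,"hand":1}

```text
clock: 19.35
eef_pos: [516.5, 88.1, 25.4]
tool_rot: [3.141, 0.001, 3.096]
force: [4.8, -0.2, 0.9]
width: 12.2
gripper_force: 59.1
```

send_rows:
  series:
    - {"dx":0,"dy":0,"dz":0,"ax":0,"ay":0,"az":0,"hand":1}

```text
clock: 19.45
eef_pos: [516.3, 88.0, 25.4]
tool_rot: [3.141, 0.001, 3.096]
force: [2.6, -0.6, 1.6]
width: 11.9
gripper_force: 59.2
```

send_rows:
  series:
    - {"dx":0.2,"dy":0,"dz":0,"ax":0,"ay":0,"az":0,"hand":1}
    - {"dx":0.4,"dy":0,"dz":0,"ax":0,"ay":0,"az":0,"hand":1}
    - {"dx":0.6,"dy":0,"dz":0,"ax":0,"ay":0,"az":0,"hand":1}
    - {"dx":0.8,"dy":0,"dz":0,"ax":0,"ay":0,"az":0,"hand":1}
    - {"dx":1.0,"dy":0,"dz":0,"ax":0,"ay":0,"az":0,"hand":1}
    - {"dx":1.2,"dy":0,"dz":0,"ax":0,"ay":0,"az":0,"hand":1}
    - {"dx":1.4,"dy":0,"dz":0,"ax":0,"ay":0,"az":0,"hand":1}

```text
clock: 20.15
eef_pos: [502.2, 88.7, 25.4]
tool_rot: [3.141, 0.001, 3.096]
force: [5.2, 0.5, 3.8]
width: 12.0
gripper_force: 59.5
```

send_rows:
  series:
    - {"dx":0.2,"dy":0,"dz":0,"ax":0,"ay":0,"az":0,"hand":1}
    - {"dx":0.5,"dy":0,"dz":0,"ax":0,"ay":0,"az":0,"hand":1}
    - {"dx":0.9,"dy":0,"dz":0,"ax":0,"ay":0,"az":0,"hand":1}
    - {"dx":1.4,"dy":0,"dz":0,"ax":0,"ay":0,"az":0,"hand":1}
    - {"dx":1.9,"dy":0,"dz":0,"ax":0,"ay":0,"az":0,"hand":1}
    - {"dx":2.4,"dy":0,"dz":0,"ax":0,"ay":0,"az":0,"hand":1}
    - {"dx":2.8,"dy":0,"dz":0,"ax":0,"ay":0,"az":0,"hand":1}
    - {"dx":2.8,"dy":0,"dz":0,"ax":0,"ay":0,"az":0,"hand":1}
    - {"dx":2.8,"dy":0,"dz":0,"ax":0,"ay":0,"az":0,"hand":1}

```text
clock: 21.05
eef_pos: [472.5, 90.0, 25.3]
tool_rot: [-3.142, -0.002, 3.096]
force: [2.8, 0.1, 7.1]
width: 12.1
gripper_force: 60.0
```

send_rows:
  series:
    - {"dx":0,"dy":0,"dz":0,"ax":0,"ay":0,"az":0,"hand":0.45}
    - {"dx":0,"dy":0,"dz":0,"ax":0,"ay":0,"az":0,"hand":0.45}
    - {"dx":0,"dy":0,"dz":0,"ax":0,"ay":0,"az":0,"hand":0.45}
    - {"dx":0,"dy":0,"dz":-2,"ax":0,"ay":0,"az":0,"hand":0.45}
    - {"dx":0,"dy":0,"dz":-6,"ax":0,"ay":0,"az":0,"hand":0.45}
    - {"dx":0,"dy":0,"dz":-11,"ax":0,"ay":0,"az":0,"hand":0.45}
    - {"dx":0,"dy":0,"dz":-16,"ax":0,"ay":0,"az":0,"hand":0.45}
    - {"dx":0,"dy":0,"dz":-20,"ax":0,"ay":0,"az":0,"hand":0.45}
    - {"dx":0,"dy":0,"dz":-20,"ax":0,"ay":0,"az":0,"hand":0.45}

```text
clock: 21.95
eef_pos: [476.5, 90.5, 229.9]
tool_rot: [3.139, 0.008, 3.096]
force: [0.5, 0.5, 1.1]
width: 46.8
gripper_force: 0.0
```

Run:
```python
from h import *
go(485,87,220,3.0916)
snap('scene','e');g=snap('wrist','ew');snap('top','et')
for n,X in {'tip':(593,86,33),'joint':(492,90,61),'back':(456,92,61)}.items(): print(n,proj(g,X))
a=cv2.imread('pics/ew.png',0)
print(a[60:300:8,200:320:5])
```

```text
clk 21.95 pos [476.5  90.5 229.9] rot [3.139 0.008 3.096] q7 1.4 F [0.52 0.53 1.07]
d [-0.86 -0.31  0.99] a [0.003 0.008 0.004]
tip [260.90453216 258.19264542]
joint [260.69039109 182.8425006 ]
back [261.12296844 148.04994726]
[[174 176 175 176 176 177 179 179 182 182 184 185 183 184 184 183 183 182
  178  77  77  77  78  77]
 [186 187 187 186 186 185 182 182 182 183 179 178 178 177 175 176 174 172
  167  72  74  75  73  71]
 [171 172 172 173 173 173 174 173 173 173 172 170 170 169 169 167 168 170
  179  76  77  76  76  75]
 [165 165 163 164 163 165 162 162 161 172 172 175 178 177 178 179 179 179
  184  78  75  76  78  75]
 [ 87  88  88  88  89  88  88  87  86  87  88  87  88  85  85  86  88  86
   34  38  34  36  34  34]
 [ 86  86  87  86  85  87  87  84  86  87  85  87  87  85  85  86  88  33
   37  36  34  35  37  35]
 [ 84  84  83  84  83  83  84  85  86  85  84  85  84  84  84  85  79  37
   37  35  35  37  36  33]
 [156 155 157 157 159 159 159 162 162 164 165 166 167 168 170 172 172  80
   75  78  76  75  74  72]
 [167 165 166 167 168 169 170 171 173 172 172 174 174 174 175 175
[... 1457 characters left out ...]
18 213 208 210 209 207 207 208 206 187 228 228 225 206 207 206 206
  206 206 205 204 204  15]
 [ 18  15 198 193 194 194 193 192 192 193 174 226 224 225 192 190 190 191
  191 190 192 192 150  15]
 [ 15  19 193 186 185 185 185 184 184 184 117  84  84  80  79  76  79 119
  198 199 198 199 113  18]
 [ 11  13 206 195 195 197 194 194 196 195  78  85  83  83  84  84  82  84
  197 194 196 199  57  13]
 [ 14  16 205 196 196 194 194 195 194 195  78  82  45  87  83  82  81  79
  192 190 191  43  26  15]
 [ 16  12 188 187 187 188 187 189 189 114  22  27  24  25  56  57  79  78
   86  82 180 186 192  14]
 [ 15 101 197 200 199 199 199 203  34  31  33  34  35  34  34  34  78  86
   88  88 120 202 201   7]]
```

```bash
python3 -c "
from cell import finish_job
print(finish_job())"
```

```text
the job is handed in; nothing more can be done
None
```

I handed the job in, but no verdict came back: the knob is set with an estimated nip of 4–5 N (the pull read about 3 N), and the gauge was drawn out against that drag and lies on the plywood about 30 mm in front of the nozzle axis.

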